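# Close a lever-lid tin in the screw press

## Task

Close the tin that stands in the screw press: turn the star wheel clockwise, pushing it round spoke after spoke, until the platen has pressed the lid fully home and you feel it firmly bedded, but not so hard that the tin buckles. Then wind the wheel back until the platen stands about 10 mm clear of the lid, leaving the tin upright in its nest and the other things on the bench where they are.

Things in the scene. Friction and masses are not known exactly. Their poses are not given: they have to be found in the camera images.
- press: grey bench screw press, fixed. Origin: centre of its base's underside; z up. Base 190 (x) x 250 (y) x 22 mm; two steel columns 28 mm thick at y = +-88 mm carry a crossbeam 72 (x) x 226 (y) mm, its top 215 mm above the bench (column nuts on it to 226 mm, brass screw nut 52 mm wide in its middle to 228 mm). The tin stands on a bed 34 mm above the bench, in a nest ring 4 mm high with 3.5 mm of play.
- wheel: star wheel on top of the press: four level steel spokes 14 mm thick, 90 degrees apart, from a hub 42 mm wide (22 mm up from the spokes' plane) out to black balls; bare spoke 21 to 79 mm from the axis; no rim. Origin: on the upright screw axis in the spokes' plane, 245 to 275 mm above the bench; x and y axes along spokes. Clockwise from above lowers ram and wheel 24 mm a turn, anticlockwise raises; 30 mm between stops.
- ball (a point): centre of the black ball, 28 mm wide, on the end of the wheel's +x spoke, 92 mm from the axis. Pushed square to a spoke 65 mm from the axis, the wheel takes while it turns: free, 1 N down or 3 N up (friction holds it where it is left); 5 to 6 N while the lid goes in; once the lid has landed the push climbs about 0.8 N per mm. At 12 N there the lid is well bedded (at least 10 N is needed); at 16 N the tin buckles.
- ram: ram with a round aluminium platen, 94 mm wide and 14 mm thick, that the screw lowers on to the lid; it does not turn. Origin: centre of the platen's underside; z up. Starts 1 to 12 mm above the lid. A hard-pressed wheel springs back a little when let go.
- tin: round tin, 101 mm wide, standing loose in the press's nest under the platen, about 0.75 kg. Origin: centre of its underside; z up. Tins differ: the rim lies 77.5 to 82.5 mm above the origin, so how far down the lid must go is to be felt, not measured.
- lid_top (a point): centre of the top face of the tin's lid (at the level of its flange), a plug lid 92 mm wide with a flange 3 mm thick. It starts 2.5 to 4.2 mm proud; fully home the flange lies on the tin's rim, this point 3 mm above the rim. The lid is tight and stays where it is pressed to.
- closed_tin: bystander: a closed tin, 100 mm wide, 83 mm high, loose on the bench. Origin: centre of its underside.
- jar: bystander: amber glass jar with a metal cap, 72 mm wide, 100 mm high, loose on the bench. Origin: centre of its underside.
- food_can: bystander: food can, 74 mm wide, 110 mm high, loose on the bench. Origin: centre of its underside.
- spare_lids: bystander: stack of three spare lids, 92 mm wide, 22 mm high, loose on the bench. Origin: centre of its underside.

How it is judged:
By the outcome, as a careful person would: the job done as asked, in the order asked, and still so for the second after the job is handed in, with the robot touching nothing.
It also fails if it takes over 72 s, if anything falls off the work surface, if the arm or the gripper's body presses on something with over 40 N, if the wrist force passes 120 N, or if a joint passes its speed limit or range.

## Robot

A 6-joint arm with a two-finger parallel gripper is mounted at the origin on the work surface. World frame = base frame: x ahead of the robot, y to its left, z up, the work surface at z = 0. Lengths are in m, angles in rad, forces in N, time in s.
With the tool pointing down it reaches from about 0.375 to 0.925 m from the base axis. Payload 5.7 kg.
Tool frame: the origin (TCP) lies midway between the tips of the shut fingers; the grasp point (between the pads) lies 19 mm behind it; z points along the fingers, y is the line along which they close (so a half turn about z gives the same grasp; the last joint's range is limited). The gripper opens to 88 mm and grips with 3 to 60 N. Pads are 20 mm wide; open, the fingers measure 115 mm over their backs; the gripper's body (75 mm by 178 mm) begins 61 mm behind the grasp point.
Start: joints at [-1.42, 0.359, 1.51, -0, 1.272, -0.115], TCP at [0.158, -0.579, 0.223] pointing down, gripper open.
Joint ranges: [-2.97, 2.97], [-1.01, 2.36], [0.21, 2.38], [-0.96, 4.11], [0.2, 2.71], [-2.98, 2.98]. Speed limits (rad/s): [2.39, 2.39, 3.14, 3.14, 3.14, 3.14].

## Interface

Orientations are given as a unit quaternion [x, y, z, w].
In Python, from bench import move_ptp, servo_line, goto_joints, move_gripper, sleep, inverse_kinematics, capture, PlanningError, close_job, spot_in, silhouettes, current_clock, current_joint_pos, current_qvel, current_joint_torque, current_position, current_orientation, current_force, current_torque, current_finger_gap, current_grip_force gives the robot as it stands. Calls block until the motion is done:
- move_ptp(position, orientation): joint-space move of the TCP to a pose.
- servo_line(position, orientation=None, rate=0.15, contact_N=None): straight line of the TCP; orientation=None keeps the orientation; rate is the mean speed in m/s. With contact_N (N) it stops when the force on the tool has changed by that much, and returns True; else False.
- goto_joints(angles): joint-space move.
- move_gripper(opening): finger opening in m; the grip force is fixed at half the most; returns when the fingers have stopped.
- sleep(seconds).
- inverse_kinematics(position, orientation): joint angles nearest the present ones, or None.
- capture(name): name is "scene" or "top" or "wrist"; returns a dict with "image" (420x560x3 uint8, blue, green, red), "range_z" (420x560 float32, m along the optical axis (not along the pixel's ray), 0 where there is no reading), "intrinsics" (3x3 intrinsics, pixels), "k1" (the pictures are not rectified: a ray, as slopes to the right and down, at radius r is drawn at 1 + k1 r^2 times it, then the intrinsics apply), "R" (3x3) and "t" (3): a world point X has camera coordinates R X + t. Camera axes: x right, y down, z forward; pixel columns grow to the right and rows downward; lengths in m; the calibration is good to about 2 mm. A picture is of the moment at which its call begins.
A pose or a line that the arm cannot do raises PlanningError and nothing moves.
- close_job(): hands the job in; it is judged then, once.
Trained networks look in the newest picture that a camera, given by its name, has taken for a name from the list of things; names that differ only in an ending like _2 or _b are one class to them, and where a whole thing is asked for, a point or a joint stands for the part that bears it (a point fixed in the world has none). Each returns a list of dicts, best first, with "conf" (0 to 1); they miss things now and then, are a little off and sometimes report something else, mostly with a low value. They report only what shows in the picture. A call takes as long as a camera call.
- spot_in(camera, query): "xy" ([column, row] in pixels, amid what is visible of it).
- silhouettes(camera, query): "region" (420x560 bool, what is visible of it) and "xy" ([column, row] in pixels, amid what is visible of it).
Readings, each from a call of its own:
- current_clock(): time.
- current_joint_pos(): joint angles.
- current_qvel(): joint speeds.
- current_joint_torque(): joint torques, N m.
- current_position(): TCP position.
- current_orientation(): TCP orientation.
- current_force(): force on the tool from outside, world axes, zero at the start.
- current_torque(): the same for the moment, N m.
- current_finger_gap(): finger opening in m.
- current_grip_force(): force on a finger pad.
Only numpy, scipy, OpenCV 4.12 (cv2) and the standard library are available. Lean on these libraries where they do the work, as an engineer would, in place of code of your own. Each camera call takes 0.05 s, during which the arm holds its last target. There are 200 camera calls.

## Working session

There is one attempt and no reset: what is moved stays moved. The work goes in short steps, each a Python script; the robot and the scene stay as the last script left them, time stands still between calls to the robot, and variables do not carry over. Pictures are saved under pics/ and viewed, at most 10 in all, crops included, and the job is handed in when it is done.

```bash
mkdir -p pics; cat > h.py <<'E'
import numpy as np, cv2
from bench import *
def deproj(c,u,v,z):
    K=c["intrinsics"];x=(u-K[0,2])/K[0,0];y=(v-K[1,2])/K[1,1]
    r=np.hypot(x,y);s=r.copy() if hasattr(r,'copy') else r
    for _ in range(10): s=r/(1+c["k1"]*s*s)
    f=np.where(r>0,s/np.maximum(r,1e-9),1)
    P=np.stack([x*f*z,y*f*z,z+0*x],-1)
    return (P-c["t"])@c["R"]
def cloud(c,m):
    v,u=np.nonzero(m&(c["range_z"]>0))
    return deproj(c,u.astype(float),v.astype(float),c["range_z"][v,u].astype(float))
E
python3 - <<'E'
from h import *
ims=[]
for n in ("scene","top"):
    c=capture(n); ims.append(c["image"])
    print(n,c["k1"],c["R"].round(2).tolist(),c["t"].round(3))
    for q in ["press","wheel","ball","ram","tin","lid_top","closed_tin","jar","food_can","spare_lids"]:
        for d in silhouettes(n,q)[:2]:
            P=cloud(c,d["region"])
            if len(P): print(q,round(d["conf"],2),np.round(d["xy"]),len(P),np.median(P,0).round(3),np.percentile(P,2,0).round(3),np.percentile(P,98,0).round(3))
for i,n in enumerate(("scene","top")): cv2.imwrite(f"pics/{n}0.png",ims[i])
print(current_position(),current_orientation())
E
```

```text
scene -0.15445407457207289 [[0.37, 0.93, -0.01], [0.81, -0.33, -0.49], [-0.46, 0.17, -0.87]] [-0.223 -0.388  1.488]
press 0.87 [296. 186.] 8371 [0.557 0.063 0.136] [ 0.458 -0.048  0.008] [0.638 0.184 0.28 ]
wheel 0.94 [298. 148.] 1251 [0.542 0.072 0.272] [ 0.452 -0.008  0.254] [0.619 0.154 0.288]
ball 0.82 [297. 147.] 1469 [0.541 0.075 0.272] [ 0.317 -0.009 -0.   ] [0.618 0.16  0.288]
ball 0.62 [292. 203.] 740 [0.573 0.055 0.086] [0.528 0.026 0.035] [0.582 0.112 0.125]
ram 0.73 [298. 158.] 1872 [0.549 0.071 0.27 ] [ 0.325 -0.006  0.002] [0.617 0.155 0.288]
tin 0.88 [293. 203.] 704 [0.573 0.053 0.085] [0.528 0.026 0.034] [0.582 0.109 0.122]
closed_tin 0.62 [220. 232.] 1571 [ 0.567 -0.145  0.079] [ 0.511 -0.189  0.005] [ 0.6   -0.1    0.084]
jar 0.8 [373. 186.] 897 [0.596 0.262 0.086] [0.556 0.24  0.008] [0.617 0.301 0.102]
food_can 0.75 [210. 196.] 772 [ 0.479 -0.131  0.107] [ 0.435 -0.165  0.045] [ 0.501 -0.098  0.112]
spare_lids 0.68 [385. 230.] 925 [0.695 0.262 0.019] [0.653 0.221 0.007] [0.736 0.307 0.025]
top -0.015108623599547797 [[0.0, -1.0, -0.03], [-1.0, 0.0, -0.06], [0.06, 0
[... 264 characters left out ...]
.448 -0.009  0.025] [0.613 0.158 0.288]
ram 0.91 [263. 227.] 1571 [0.528 0.074 0.273] [ 0.446 -0.009  0.033] [0.613 0.158 0.288]
tin 0.52 [267. 245.] 4 [0.482 0.073 0.114] [0.482 0.069 0.113] [0.482 0.077 0.115]
closed_tin 0.69 [352. 222.] 1175 [ 0.547 -0.142  0.08 ] [ 0.505 -0.188  0.015] [ 0.593 -0.096  0.086]
closed_tin 0.48 [196. 216.] 678 [0.578 0.265 0.098] [0.547 0.238 0.001] [0.614 0.304 0.103]
food_can 0.62 [343. 255.] 683 [ 0.466 -0.127  0.109] [ 0.433 -0.163  0.043] [ 0.497 -0.095  0.113]
spare_lids 0.79 [206. 172.] 793 [0.692 0.262 0.02 ] [0.651 0.221 0.014] [0.732 0.304 0.025]
[ 0.15759736 -0.5789071   0.2226176 ] [ 9.91181213e-01  1.32513400e-01 -7.86208990e-06 -4.41192181e-05]
```

```bash
cat > fit.py <<'E'
from h import *
from scipy.optimize import least_squares
def wheel():
    c=capture("top"); 
    H,W=c["range_z"].shape; P=cloud(c,np.ones((H,W),bool))
    P=P[(P[:,2]>.237)&(P[:,2]<.31)&(abs(P[:,0]-.53)<.12)&(abs(P[:,1]-.073)<.12)]
    # fit star template: centre, angle
    def d(p):
        q=P[:,:2]-p[:2]; r=np.hypot(*q.T); a=np.arctan2(q[:,1],q[:,0])-p[2]
        a=(a+np.pi/4)%(np.pi/2)-np.pi/4
        lat=abs(r*np.sin(a)); al=r*np.cos(a)
        return np.minimum.reduce([np.maximum(r-21,0) if 0 else np.maximum(r-.021,0),np.hypot(np.maximum(lat-.006,0),np.maximum(al-.079,0)),np.maximum(np.hypot(al-.092,lat)-.013,0)])
    s=min((least_squares(d,[.53,.073,a],loss='soft_l1',f_scale=.003,x_scale=[.01,.01,.1],diff_step=1e-4) for a in np.linspace(-.7,.7,9)),key=lambda s:s.cost)
    q=P[:,:2]-s.x[:2]; r=np.hypot(*q.T)
    m=(r>.03)&(r<.075); sp=np.percentile(P[m,2],[50,90]); return c,s.x,sp,np.percentile(P[r<.015,2],50),s.cost
if __name__=="__main__":
    c,x,sp,hub,cost=wheel(); print(x,np.degrees(x[2]),sp,hub,cost)
    im=c["image"]; cv2.imwrite("pics/w.png",cv2.resize(im[130:330,130:430],None,fx=2.6,fy=2.6))
E
python3 fit.py
```

```text
[0.53004513 0.07449758 5.28620911] 302.87747148546936 [0.27128736 0.27358443] 0.28641951226190987 2.4029498289014037e-05
```

View pics/scene0.png

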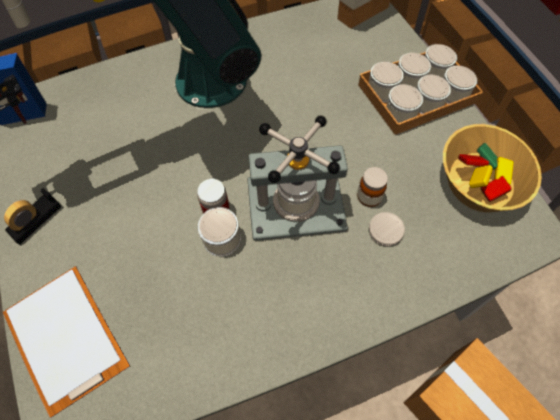

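View pics/w.png

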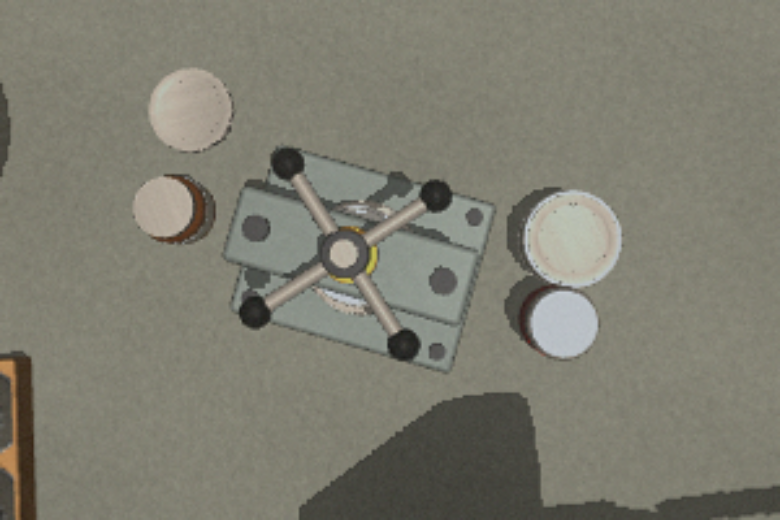

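Scene view: the press is at about (297,190) with the star wheel at (298,148). Closed tin and can are to its left at (220,232) and (212,190), jar and lids to its right. In the top crop the hub is at (345,250) with spokes towards (435,195), (288,163), (255,312) and (403,345). This matches the fit: axis (0.530, 0.0745), spokes at 32.9° mod 90°, plane z about 0.265.

I'll push with shut fingers orbiting the axis, with the yaw following the spoke. First I approach and make contact.

```bash
cat > p.py <<'E'
from h import *
from scipy.spatial.transform import Rotation as Ro
C=np.array([.530,.0745]); Z0=.265; A0=122.9; TILT=12
def unit(a): return np.array([np.cos(np.radians(a)),np.sin(np.radians(a))])
def tan(a,s): return s*np.array([-unit(a)[1],unit(a)[0]])   # s=-1 clockwise
def pose(a,s,gap=0.,z=None):
    """shut-finger corner touches spoke (angle a) 65 mm out, pushing in sense s; gap = m short of contact"""
    yaw=a+90+ s*TILT*-1
    t=tan(a,s); Rz=Ro.from_euler('z',yaw,degrees=True)*Ro.from_quat([1,0,0,0])
    M=Rz.as_matrix()[:2,:2]
    cs=[M@np.array([i*.010,j*.0135]) for i in(-1,1) for j in(-1,1)]
    c=max(cs,key=lambda c:c@t)
    p=C+.065*unit(a)-(.007+gap)*t-c
    if z is None: z=Z0-.024*(A0-a)/360-.012
    return [*p,z],Rz.as_quat().tolist(),c@unit(a)
def push(a,s):
    """torque about the screw axis as N at 65 mm: from force, and tangential/radial force"""
    F=np.array(current_force())-F0; t=tan(a,s)
    return -F[:2]@t, F[:2]@unit(a), F[2]
F0=np.zeros(3)
try: F0=np.load("F0.npy")
except Exception: pass
E
python3 - <<'E'
from p import *
for s in(-1,1): print(s,pose(120,s))
for a in (140,100,50,0,-50,-100,-140):
    p,q,_=pose(a,-1); j=inverse_kinematics(p,q); print(a,None if j is None else np.round(j,2))
E
```

```text
-1 ([np.float64(0.4749731107328905), np.float64(0.13063280032634475), 0.2528066666666667], [-0.35836794954530027, 0.9335804264972017, 0.0, -0.0], np.float64(-0.01112587570172878))
1 ([np.float64(0.5089010135653809), np.float64(0.15022108415972257), 0.2528066666666667], [-0.1564344650402308, 0.9876883405951378, 0.0, -0.0], np.float64(-0.011125875701728783))
140 [ 0.09  0.14  1.73 -0.    1.27 -2.57]
100 [ 0.15  0.21  1.64 -0.    1.28 -1.8 ]
50 [ 0.13  0.31  1.52 -0.    1.31 -0.95]
0 [ 0.04  0.36  1.45 -0.    1.33 -0.17]
-50 [-0.07  0.34  1.5  -0.    1.31  0.6 ]
-100 [-0.14  0.25  1.63 -0.    1.26  1.4 ]
-140 [-0.12  0.18  1.73 -0.    1.23  2.11]
```

```bash
sed -i 's/s\*TILT\*-1/s*TILT/' p.py
python3 - <<'E'
from p import *
print(pose(120,-1)[2],current_clock())
p,q,_=pose(A0,-1,gap=.015)
x=current_position(); move_gripper(0.0)
servo_line([x[0],x[1],.40],rate=.3)
move_ptp([p[0],p[1],.36],q)
sleep(.3); fs=[]
for _ in range(10): sleep(.02); fs.append(current_force())
print("F",np.mean(fs,0),np.std(fs,0),current_torque(),current_clock()); np.save("F0.npy",np.mean(fs,0))
servo_line(p,q,rate=.15)
import p as m; m.F0=np.mean(fs,0)
print(push(A0,-1))
for g in (.012,.009,.006,.003,0,-.003,-.006):
    P,Q,_=pose(A0,-1,gap=g); servo_line(P,Q,rate=.04); print(g,np.round(push(A0,-1),2))
c=capture("top"); cv2.imwrite("pics/a.png",cv2.resize(c["image"][130:330,130:430],None,fx=2.6,fy=2.6))
print(current_clock(),current_joint_pos())
E
```

```text
0.011125875701728783 1.15
F [-0.19782347  0.22265342 -0.12909965] [0.36472149 0.28818377 0.48040831] [ 0.10003523 -0.16049568  0.04655414] 6.35
(np.float64(0.10169405960807684), np.float64(-0.6224920517989071), np.float64(0.9004246544463499))
0.012 [ 0.15  0.2  -0.12]
0.009 [-0.52  0.38 -0.51]
0.006 [ 0.25  0.49 -0.32]
0.003 [ 0.78 -0.56  0.5 ]
0 [-0.24  0.06 -0.22]
-0.003 [-0.04 -0.07  0.69]
-0.006 [ 1.42 -0.76  0.45]
9.0167 [ 8.81134036e-02  1.88588015e-01  1.67462170e+00  7.05900573e-05
  1.27820594e+00 -1.84753988e+00]
```

View pics/a.png

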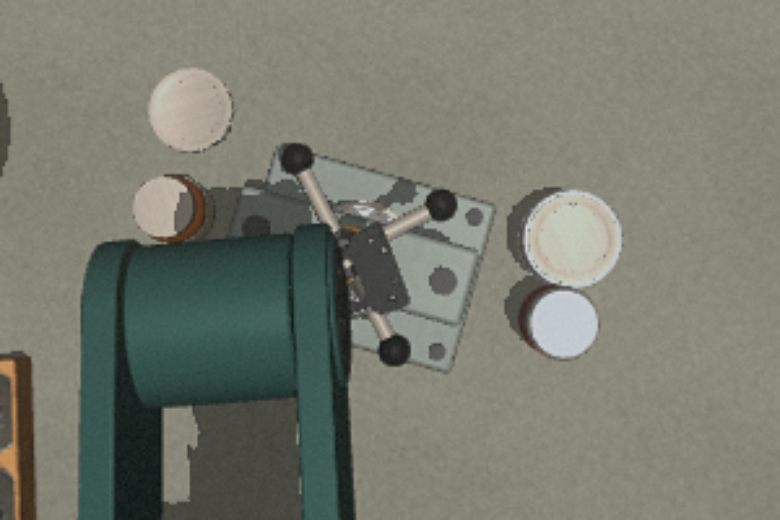

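The picture shows the wheel has turned about 5° clockwise: the right ball went from (435,195) to (441,205). Contact is good, so I'm driving round now.

```bash
cat >> p.py <<'E'
def mean_push(a,s,n=8):
    r=[]
    for _ in range(n): r.append(push(a,s)); sleep(.01)
    return np.mean(r,0)
E
python3 - <<'E'
from p import *
a=A0-5.; f=0
while a>-60:
    st=8 if f<3.5 else 3
    a-=st; P,Q,_=pose(a,-1); servo_line(P,Q,rate=.06)
    m=mean_push(a,-1); f=m[0]
    print(round(a,1),m.round(2),round(current_clock(),1))
    if f>7.3 or current_clock()>32: break
np.save("a.npy",a)
E
```

```text
109.9 [ 0.01 -0.58  0.15] 9.5
101.9 [-0.23 -0.07  0.09] 9.8
93.9 [-0.44 -0.16  0.24] 10.2
85.9 [-0.07 -0.28 -0.02] 10.5
77.9 [ 2.48 -0.94  2.15] 10.9
69.9 [ 3.01 -1.55  1.63] 11.2
61.9 [ 2.52 -2.13  0.88] 11.6
53.9 [ 2.46 -2.47  0.72] 12.0
45.9 [ 2.54 -2.43 -0.04] 12.3
37.9 [ 2.41 -1.98 -0.01] 12.7
29.9 [ 2.58 -2.1  -0.67] 13.0
21.9 [ 5.53 -2.58  0.61] 13.4
18.9 [ 8.02 -3.75  1.71] 13.7
```

```bash
python3 - <<'E'
from p import *
a=float(np.load("a.npy"))
f=mean_push(a,-1,20)[0]; print("rest",f)
for k in range(4):
    a-=.5; P,Q,_=pose(a,-1)
    hit=servo_line(P,Q,rate=.01,contact_N=max(12.3-f,1.5)); i=push(a,-1)[0]
    m=mean_push(a,-1,15); f=m[0]
    print(round(a,1),hit,round(i,2),m.round(2),np.round(current_position(),4),np.round(P,4),round(current_clock(),1))
    if hit or f>11.3: break
np.save("a.npy",a)
E
```

```text
rest 8.131220584510016
18.4 False 9.06 [ 9.53 -3.75  1.97] [0.5736 0.1123 0.2461] [0.5749 0.1101 0.246 ] 14.3
17.9 False 10.82 [10.3  -3.89  2.24] [0.5737 0.1122 0.2461] [0.5752 0.1097 0.246 ] 14.6
17.4 False 10.96 [10.83 -4.21  2.45] [0.574  0.112  0.2461] [0.5756 0.1093 0.246 ] 15.0
16.9 False 10.78 [11.18 -4.28  2.71] [0.5742 0.1117 0.2461] [0.5759 0.1089 0.2459] 15.4
```

```bash
python3 - <<'E'
from p import *
a=float(np.load("a.npy"))
for k in range(8):
    a-=.5; P,Q,_=pose(a,-1)
    servo_line(P,Q,rate=.01); m=mean_push(a,-1,20)
    x=current_position(); print(round(a,1),m.round(2),np.round(x,4),np.round(P,4),np.round(current_torque(),3),round(current_clock(),1))
    if m[0]>12.3: break
np.save("a.npy",a)
E
```

```text
16.4 [11.41 -4.42  2.68] [0.5745 0.1115 0.246 ] [0.5762 0.1085 0.2459] [1.698 1.128 0.052] 15.8
15.9 [11.84 -4.49  2.97] [0.5748 0.1111 0.246 ] [0.5764 0.1081 0.2459] [ 1.701  1.174 -0.032] 16.2
15.4 [12.13 -4.57  3.09] [0.575  0.1108 0.246 ] [0.5767 0.1077 0.2458] [ 1.705  1.152 -0.029] 16.6
14.9 [12.25 -4.56  2.84] [0.5753 0.1105 0.246 ] [0.577  0.1073 0.2458] [1.747 1.205 0.036] 17.1
14.4 [12.71 -4.65  3.32] [0.5756 0.1102 0.2459] [0.5773 0.1069 0.2458] [1.845 1.218 0.086] 17.5
```

Bedded at 12.7 N. Next I release, go over to the next spoke and wind back about 150° from where the load comes off (about 26°).

```bash
cat fit.py >/dev/null; python3 - <<'E'
from p import *
a=float(np.load("a.npy"))
x=np.array(current_position())
P,Q,_=pose(a,-1); z=P[2]
for g in (.004,.012): P,Q,_=pose(a,-1,gap=g,z=z); servo_line(P,rate=.03,orientation=Q)
P,Q,_=pose(a,-1,gap=.012,z=.34); servo_line(P,Q,rate=.2)
print("released",current_clock())
b=-72+2; zz=lambda s:Z0-.024*(A0-(s+90))/360-.012
P,Q,_=pose(b,1,gap=.02,z=.34); move_ptp(P,Q)
sleep(.2); F=[]
for _ in range(20): F.append(push(b,1)); sleep(.01)
print("bias",np.mean(F,0))
P,Q,_=pose(b,1,gap=.02,z=zz(b)); servo_line(P,Q,rate=.15)
P,Q,_=pose(b,1,gap=.0,z=zz(b)); servo_line(P,Q,rate=.06)
while b<86.5:
    b=min(b+8,86.7); P,Q,_=pose(b,1,z=zz(b)); servo_line(P,Q,rate=.07)
    if round(b)%3==0 or b>86: print(b,mean_push(b,1).round(2),round(current_clock(),1))
    if np.linalg.norm(current_force())>25: print("high",b,current_force()); break
P,Q,_=pose(b,1,gap=.012,z=zz(b)); servo_line(P,Q,rate=.05)
P,Q,_=pose(b,1,gap=.012,z=.36); servo_line(P,Q,rate=.2)
goto_joints([-1.0,0.2,1.4,0,1.4,0.0])
print(current_clock(),current_position())
from fit import wheel
c,x,sp,hub,cost=wheel(); print(x,np.degrees(x[2])%90,sp,hub,cost)
c=capture("scene"); cv2.imwrite("pics/b.png",cv2.resize(c["image"][110:260,200:400],None,fx=4,fy=4,interpolation=cv2.INTER_CUBIC))
np.savez("sc.npz",**{k:c[k] for k in("range_z","intrinsics","k1","R","t")})
E
```

```text
released 18.7917
bias [-0.15496889  0.35839206  0.18335709]
-54 [ 0.85  0.22 -0.37] 21.9
-30 [ 0.52  0.7  -0.02] 22.8
-6 [0.35 0.95 0.1 ] 23.8
18 [0.84 0.67 0.38] 24.7
42 [1.2  0.66 0.17] 25.7
66 [1.21 0.66 0.25] 26.6
86.7 [1.44 0.81 0.03] 27.5
30.7917 [ 0.38560292 -0.47158285  0.36297749]
[0.5300432  0.07446635 4.6468131 ] 86.24277883923975 [0.27495615 0.27730712] 0.2902444613874931 2.0457165152472977e-05
```

View pics/b.png

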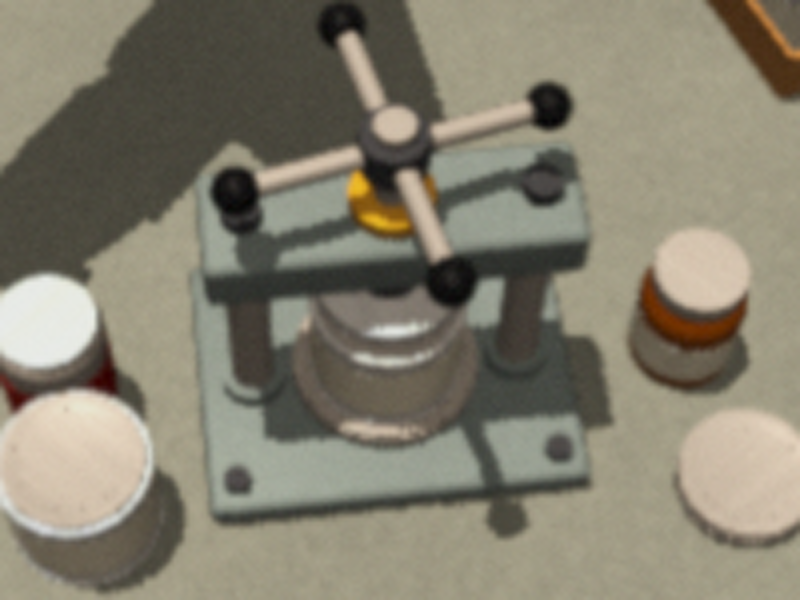

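The view shows the tin upright in its nest at about (385,370). The platen is raised above it, and the closed tin, can, jar and lids are where they were. The fit puts the wheel at 86.2°, which is about 10 mm of clearance.

```bash
python3 -c "
from bench import *
close_job(); print(current_clock())"
```

```text
the job is handed in; nothing more can be done
the job is handed in; nothing more can be done
```

I handed the job in with the lid pressed home and bedded at about 12.7 N, and the wheel wound back until the platen stood about 10 mm clear (worked out from the wheel's angle). In the last picture the tin is upright in its nest and the other things are where they were; the job took about 31 s.

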